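# Press the round flask down on the touch-start mixer

## Robot

A 7-joint arm with a two-finger parallel gripper is mounted at the origin on the work surface. World frame = base frame: x ahead of the robot, y to its left, z up, the work surface at z = 0. Lengths are in m, angles in degrees, forces in N, time in s.
With the tool pointing down it reaches from about 0.425 to 0.95 m from the base axis. Payload 4.7 kg.
Tool frame: the origin (TCP) lies at the centre of the arm's flange, where the gripper is bolted on; the fingertips stand 182 mm ahead of it and the grasp point (between the pads) lies 164 mm ahead of it; x points along the fingers, y is the direction in which the jaws open and shut, and the axes are right-handed (so a half turn about x gives the same grasp; the last joint's range is limited). The gripper opens to 87 mm and grips with 3 to 60 N. Pads are 19 mm wide; open, the fingers measure 117 mm over their backs; the gripper's body (75 mm by 190 mm) begins 51 mm behind the grasp point.
Start: joints at [-67.546, 26.849, -2.785, 87.806, 1.381, 65.374, -4.715], TCP at [0.276, 0.616, 0.405] pointing down, gripper open.
Joint ranges: [-148.3, 148.3], [-19.14, 114.17], [-79.39, 73.82], [5.75, 140.21], [-59.74, 239.74], [12.07, 113.84], [-152.46, 152.46]. Speed limits (degrees/s): [147.25, 147.25, 180, 180, 180, 180, 180].

## Interface

Orientations are given as [roll, pitch, yaw] about the fixed x, y, z axes, in that order (R = Rz(yaw) Ry(pitch) Rx(roll)).
In Python, from rig import bot, vision gives the robot as it stands. The module is installed in compiled form; this text tells all that it offers.
- The arm moves only by the shell command python3 -m jog 'ROWS' [FORCE]. ROWS is JSON, a list of rows, each an object of numbers: "fingers": the opening, from 0 (shut) to 1 (fully open); "tx", "ty", "tz": the shift along the tool's x, y, z normalised to -1 to 1, where 1 is 50 mm; "turn": the turn about the tool's x normalised to -1 to 1, where 1 is 0.1 rad. A call has 1 to 20 rows; each row shifts and turns the pose as measured when the row begins, along the tool's axes as they then stand; what a row does not reach is not made up. A row lasts 1/8 s, in which the tool goes at most 62.5 mm and 10.7 degrees, less where a joint would pass 70% of its speed; a pose out of reach is approached as far as the arm can. A call with a number of a shift or a turn outside -1 to 1 is refused whole. A call with a gripper value outside its range is refused whole. The fingers move at their own pace and stop on an object; FORCE is the grip in N (left out, the last holds). Time passes only in rows, so rows that do not move let the fingers close. It gives the time, the measured TCP pose, the force and the opening at its end, in the units of the state.
- bot.observe(): the state, without advancing time (a new reading comes with each control period).
- vision.get_image(name): name is "scene" or "top"; returns (picture, depth): 384x512x3 uint8, blue, green, red; 384x512 float32, m along the optical axis (not along the pixel's ray), 0 where there is no reading.
- vision.get_calibration(name): a dict with "mtx" (3x3 intrinsics, pixels), "k1" (the pictures are not rectified: a ray, as slopes to the right and down, at radius r is drawn at 1 + k1 r^2 times it, then the intrinsics apply), "xyz" and "orientation" of the camera in the world. Camera axes: x right, y up, looking along -z (the intrinsics and any distortion apply to the point x, -y, -z); pixel columns grow to the right and rows downward; lengths in m; the calibration is good to about 2 mm. A picture is of the moment at which its call begins. get_calibration takes no time and is no camera call.
- bot.finish_job(): hands the job in, once; it reports no verdict.
The state is a dict: "t": time; "qpos": joint angles; "joint_velocities": joint speeds; "joint_torque": joint torques, N m; "position": TCP position; "eef_rot": TCP orientation; "wrist_force": force on the tool from outside, world axes, zero at the start; "torque": the same for the moment, N m; "gripper_width": finger opening in m.
Only numpy, scipy, OpenCV 4.12 (cv2) and the standard library are available. Lean on these libraries where they do the work, as an engineer would, in place of code of your own. Each camera call takes 0.05 s, during which the arm holds its last target. There are 200 camera calls.

## Task

Lift the larger of the two round-bottomed flasks out of its cork ring, set it upright in the sprung ring on top of the mixer, and press it gently down until the ring is nearly at the bottom of its travel. Finish while still holding the flask pressed down there. Push only on the flask, not on the ring or the mixer, and leave the other glassware alone.

Things in the scene. Friction and masses are not known exactly. Their poses are not given: they have to be found in the camera images.
- flask: The larger round-bottomed flask, brown glass, about 0.16 to 0.26 kg, standing in its cork ring. Origin at the lowest point of the bulb, z up along the neck. Bulb: sphere 84 mm in diameter. Neck: 26 mm in diameter, from 84 to 131 mm above the origin; then a 30 mm wide lip and a dark rubber stopper 30 mm wide, whose flat top is 145 mm above the origin. At the start its origin is 19 mm above the bench.
- bulb (a point): Centre of the larger flask's bulb, 42 mm above the flask's origin.
- neck (a point): A little above the middle of the larger flask's neck, 112 mm above the flask's origin: a good place to grip.
- cork_big: Fixed cork ring on the bench that carries the larger flask: 92 mm outside, 56 mm hole, 30 mm high. Origin at the centre of its underside.
- mixer: White touch-start mixer, fixed on the bench: a box 160 x 150 mm, its top 58 mm above the bench, dark control panel at its front (its -x side), with the sprung ring on three guide posts above it. Origin on the bench below the ring's centre, z up; the box reaches 95 mm to -x, 65 mm to +x and 75 mm to either side. The guide posts stand 52 mm from the ring's axis and end 110 mm above the bench. Includes the ring.
- cradle_top (a point): Centre of the sprung ring, level with its upper face; it sinks with the ring. Aluminium ring, 88 mm outside, 60 mm hole, 8 mm thick; upper face 100 mm above the bench at rest. The large flask centres itself in the hole with its bulb's centre 29 mm above the ring's upper face and its lowest point 13 mm below that face (87 mm above the bench at rest).
- cradle (a joint): How far the sprung ring is pressed down, in m: 0 at rest (it stays there under the flask's own weight), 0.020 at the hard stop. The springs push the ring up with a net 4 N at rest and 12 N at the stop (400 N/m), and bring the ring back up when let go.
- small_flask: Bystander: the smaller round-bottomed flask, same glass, bulb 58 mm, neck 20 mm, 107 mm tall with its stopper, in its own cork ring. Origin at the lowest point of the bulb, 18 mm above the bench.
- cork_small: Fixed cork ring that carries the smaller flask: 68 mm outside, 25 mm high. Origin at the centre of its underside.
- conical_flask: Bystander: conical flask with a flat bottom, same glass, 72 mm wide at the bottom, 118 mm tall. Origin at the centre of its underside.
Things that resemble listed ones, but are neither listed nor needed, are in the scene too. What is shaped like the cork_big but red is not meant. Leave any blue look-alike of the flask alone.

How it is judged:
By the outcome, as a careful person would: the job done as asked, in the order asked, and still so for the second after the job is handed in, while the arm keeps its last pose, push and grip.
It also fails if it takes over 35 s, if anything falls off the work surface, if the arm or the gripper's body presses on something with over 40 N, if the wrist force passes 120 N, or if a joint passes its speed limit or range.

## Working session

There is one attempt and no reset: what is moved stays moved. The work goes in short steps, Python scripts to look and compute and a shell command to move; the robot and the scene stay as the last step left them, time stands still between calls to the robot, and variables do not carry over. Pictures are saved under pics/ and viewed, about 8 in all and at most 12, crops included, and the job is handed in when it is done.

```bash
mkdir -p pics; cat > h.py <<'E'
import numpy as np, cv2
from scipy.spatial.transform import Rotation as R
from rig import bot, vision
def cal(n):
    c=vision.get_calibration(n); return np.array(c["mtx"]),c["k1"],np.array(c["xyz"]),R.from_euler('xyz',c["orientation"],degrees=True).as_matrix()
def ray(n,u,v):
    K,k1,p,Rm=cal(n)
    d=np.array([(u-K[0,2])/K[0,0],(v-K[1,2])/K[1,1]]); s=d.copy()
    for _ in range(20): s=d/(1+k1*(s@s))
    return p,Rm@np.array([s[0],-s[1],-1.])
def onplane(n,u,v,z):
    p,d=ray(n,u,v); return p+d*(z-p[2])/d[2]
def atdepth(n,u,v,dep):
    p,d=ray(n,u,v); return p+d*dep
E
python3 - <<'E'
from h import *
for n in("scene","top"):
    im,d=vision.get_image(n); cv2.imwrite(f"pics/{n}0.png",im); np.save(f"pics/{n}0d.npy",d); print(vision.get_calibration(n))
print(bot.observe())
E
```

```text
{'mtx': array([[347.34347942,   0.        , 248.69688474],
       [  0.        , 347.34347942, 194.88699514],
       [  0.        ,   0.        ,   1.        ]]), 'k1': -0.011132916767293083, 'xyz': array([0.96430094, 0.34951065, 0.51969835]), 'orientation': array([ 51.91675824,  -0.54716032, 128.22533812])}
{'mtx': array([[412.99110304,   0.        , 248.13300818],
       [  0.        , 412.99110304, 188.52080792],
       [  0.        ,   0.        ,   1.        ]]), 'k1': -0.029471604185716718, 'xyz': array([0.42337917, 0.01758316, 0.95418664]), 'orientation': array([  6.41801091,  -0.85628644, -91.23812346])}
{'t': 0.1, 'qpos': array([-67.54725718,  26.8937285 ,  -2.78148328,  87.86704272,
         1.38265005,  65.37320774,  -4.71614868]), 'joint_velocities': array([ 0.01088206, -0.13048918,  0.11545396, -0.12827547, -0.00402438,
       -0.04173405, -0.03159231]), 'joint_torque': array([ 3.61818056e-04, -5.09172714e+01, -8.14672164e-02, -2.36828452e+01,
       -6.15547760e-02,  3.45000462e-02,  5.58755823e-05]), 'position': array([0.27563365, 0.61592747, 0.40379044]), 'eef_rot': array([ -86.38055851,   89.89959965, -110.48993932]), 'wrist_force': array([ 0.43716441, -0.37141929, -0.22868603]), 'torque': array([ 0.0064267 , -0.03350935, -0.00704986]), 'gripper_width': 0.08680553307081955}
```

View pics/top0.png

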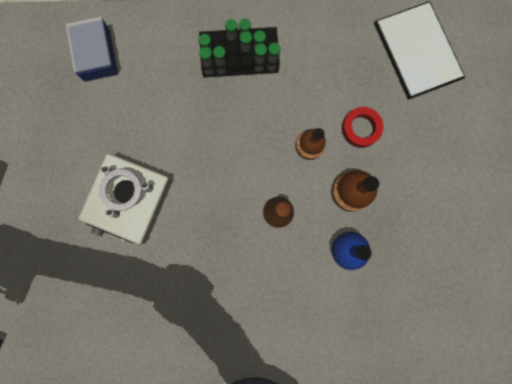

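View pics/scene0.png

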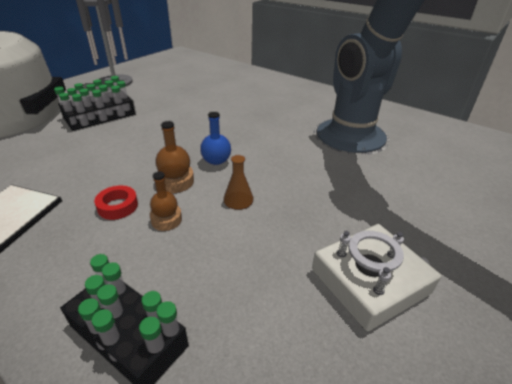

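The top view shows these candidates:
- **Large brown flask:** bulb (355,188), stopper (370,184), in a tan cork.
- **Small brown flask:** (313,140).
- **Conical flask:** (278,211), no cork.
- **Blue look-alike:** (352,250).
- **Red ring:** (363,127).
- **Mixer ring:** (121,189).

I choose the brown one at (355,188), which is at (172,160) in the scene view. Next I'll measure it and check it in a close crop.

```bash
python3 - <<'E'
from h import *
im=cv2.imread("pics/top0.png"); d=np.load("pics/top0d.npy")
a=cv2.resize(im[140:230,300:420],None,fx=4,fy=4,interpolation=cv2.INTER_CUBIC)
b=cv2.resize(im[140:230,70:190],None,fx=4,fy=4,interpolation=cv2.INTER_CUBIC)
sc=cv2.imread("pics/scene0.png"); sd=np.load("pics/scene0d.npy")
c=cv2.resize(sc[110:200,140:240],None,fx=3,fy=3); 
e=cv2.resize(sc[215:325,305:445],None,fx=2,fy=2)
can=np.zeros((600,800,3),np.uint8); can[:240,:320]=a[60:300,40:360]; can[:360,320:800]=b; can[330:600,:300]=c; can[365:585,320:600]=e
cv2.imwrite("pics/crop1.png",can)
def blob(img,roi,m,lab):
    x0,y0,x1,y1=roi; z=np.zeros(img.shape[:2],np.uint8); z[y0:y1,x0:x1]=m[y0:y1,x0:x1]*255
    cs=max(cv2.findContours(z,cv2.RETR_EXTERNAL,cv2.CHAIN_APPROX_NONE)[0],key=cv2.contourArea)
    print(lab,cv2.contourArea(cs),cv2.minEnclosingCircle(cs),cv2.minAreaRect(cs)); return cs
dark=(im.max(2)<45)
cs=blob(im,(345,165,395,205),dark,"stop")
u,v=cv2.minEnclosingCircle(cs)[0]; print(onplane("top",u,v,.164), d[int(v),int(u)],atdepth("top",u,v,d[int(v),int(u)]))
sdark=sc.max(2)<60
cs=blob(sc,(155,115,182,135),sdark,"sstop"); u2,v2=cv2.minEnclosingCircle(cs)[0]; print(onplane("scene",u2,v2,.157))
# depth-based points: ring by height
H,W=d.shape; K,k1,p,Rm=cal("top")
def cloud(n,d):
    uu,vv=np.meshgrid(np.arange(W),np.arange(H)); K,k1,p,Rm=cal(n)
    x=(uu-K[0,2])/K[0,0]; y=(vv-K[1,2])/K[1,1]; s=np.ones_like(x)
    for _ in range(10): s=1/(1+k1*(x*x+y*y)*s*s)
    P=np.stack([x*s,-y*s,-np.ones_like(x)],-1)*d[...,None]; return P@Rm.T+p
C=cloud("top",d)
print("table",np.median(C[330:360,330:380,2]))
z=C[...,2]; roi=np.zeros_like(z,bool); roi[140:250,70:190]=1
m=roi&(z>.092)&(z<.107)&(d>0); P=C[m]; print("ring n",m.sum(),P.mean(0))
mb=(roi&(z>.05)&(z<.066)&(d>0)).astype(np.uint8)
pts=C[mb>0][:,:2].astype(np.float32); print("box",cv2.minAreaRect(pts))
rr=np.column_stack([P[:,:2]]); 
A=np.c_[2*rr,np.ones(len(rr))]; s=np.linalg.lstsq(A,(rr**2).sum(1),rcond=None)[0]; print("ringfit",s[:2],np.sqrt(s[2]+s[:2]@s[:2]))
(cx,cy),r=cv2.minEnclosingCircle(rr.astype(np.float32));print("enc",cx,cy,r)
roi[:]=0;roi[150:225,320:400]=1
for lo,hi in((.03,.06),(.06,.095),(.15,.175)):
    m=roi&(z>lo)&(z<hi)&(d>0); print(lo,m.sum(),C[m].mean(0) if m.any() else 0)
m=roi&(z>.03)&(z<.11); Q=C[m]; A=np.c_[2*Q,np.ones(len(Q))]; s=np.linalg.lstsq(A,(Q**2).sum(1),rcond=None)[0]; print("sphere",s[:3],np.sqrt(s[3]+s[:3]@s[:3]))
S=cloud("scene",sd); 
m=(S[...,2]>.095)&(S[...,2]<.105);m[:220]=0;m[:,:310]=0;m[:, 440:]=0;P=S[m];print("scene ring",len(P),P.mean(0),cv2.minEnclosingCircle(P[:,:2].astype(np.float32)))
E
```

```text
stop 149.5 ((370.0526428222656, 183.4736785888672), 7.473964214324951) ((370.0, 183.0), (14.0, 14.0), 0.0)
[ 0.51714054 -0.23309641  0.164     ] 0.7974966 [ 0.51685622 -0.23233624  0.16639621]
sstop 53.5 ((167.0, 125.0), 5.385264873504639) ((167.0, 125.0), (6.0, 10.0), 90.0)
[ 0.51301413 -0.23761214  0.157     ]
table 0.0008144441890577947
ring n 893 [0.52263906 0.26914414 0.10064542]
box ((0.5081498026847839, 0.27600371837615967), (0.152152881026268, 0.16309088468551636), 67.226806640625)
ringfit [0.52274682 0.2683833 ] 0.039849228248749174
enc 0.523925244808197 0.2697562873363495 0.06073101609945297
0.03 180 [ 0.50863409 -0.20941121  0.03349039]
0.06 650 [ 0.51268559 -0.22197113  0.08390917]
0.15 205 [ 0.51718288 -0.23371212  0.16434827]
sphere [ 0.52198056 -0.2332779   0.0549613 ] 0.04745063514458525
scene ring 1230 [0.52546547 0.27343495 0.09957697] ((0.5225898027420044, 0.27194511890411377), 0.05999545380473137)
```

View pics/crop1.png

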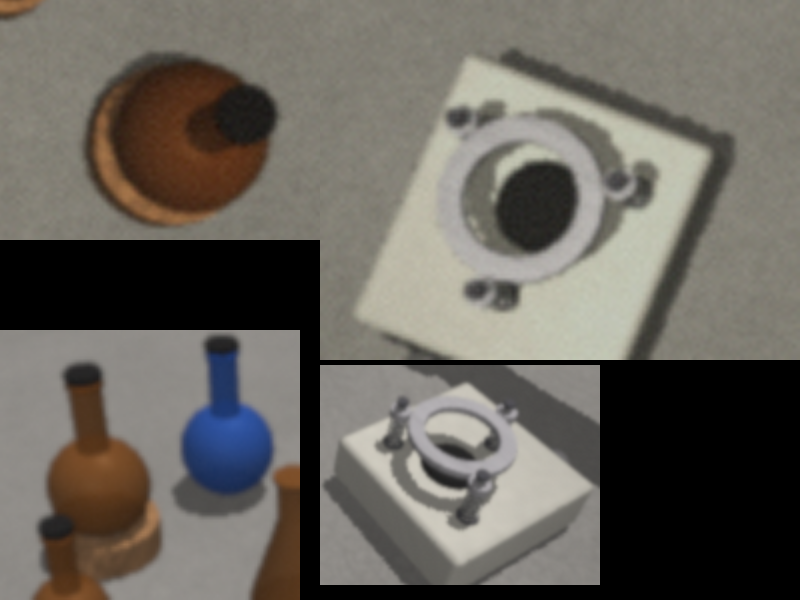

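The crop confirms it: brown glass, in the tan cork, the larger of the two. The mixer ring is at about (0.523, 0.270). The ring fit, the scene view and the box-centre offset agree to within about 2 mm.

```bash
cat >> h.py <<'E'
def plan(target):
    o=bot.observe(); Rm=R.from_euler('xyz',o["eef_rot"],degrees=True).as_matrix()
    dd=Rm.T@(np.array(target)-o["position"]); print("t",o["t"],"pos",o["position"].round(4),"F",o["wrist_force"].round(2),"w",round(o["gripper_width"],4))
    print("tool axes xyz in world:",Rm.T.round(3).tolist(),"units of 50mm:",(dd/.05).round(2)); return o
E
python3 - <<'E'
from h import *
plan([.5,.3,.43]); plan([.516,-.234,.43]); print(onplane("top",318,134,.125),onplane("top",360,252,.145))
E
```

```text
t 0.1 pos [0.2756 0.6159 0.4038] F [ 0.44 -0.37 -0.23] w 0.0868
tool axes xyz in world: [[-0.001, -0.002, -1.0], [0.408, 0.913, -0.002], [0.913, -0.408, 0.0]] units of 50mm: [-0.52 -3.94  6.68]
t 0.1 pos [0.2756 0.6159 0.4038] F [ 0.44 -0.37 -0.23] w 0.0868
tool axes xyz in world: [[-0.001, -0.002, -1.0], [0.408, 0.913, -0.002], [0.913, -0.408, 0.0]] units of 50mm: [ -0.5  -13.55  11.33]
[ 0.62645952 -0.14312656  0.125     ] [ 0.38513164 -0.21209643  0.145     ]
```

```bash
python3 -m jog '[{"tx":-0.2,"ty":-0.5,"tz":0.84,"fingers":1},{"tx":-0.2,"ty":-0.5,"tz":0.84},{"ty":-0.5,"tz":0.84},{"ty":-0.5,"tz":0.84},{"ty":-0.5,"tz":0.84},{"ty":-0.5,"tz":0.84},{"ty":-0.5,"tz":0.84},{"ty":-0.5,"tz":0.84},{"ty":-0.95,"tz":0.45},{"ty":-0.95,"tz":0.45},{"ty":-0.95,"tz":0.45},{"ty":-0.95,"tz":0.45},{"ty":-0.95,"tz":0.45},{"ty":-0.95,"tz":0.45}]'; python3 -c "
from h import *
print(plan([.516,-.234,.43])['qpos'].round(0))"
```

```text
t 0.1 pos [0.2756 0.6159 0.4038] F [ 0.44 -0.37 -0.23] w 0.0868
tool axes xyz in world: [[-0.001, -0.002, -1.0], [0.408, 0.913, -0.002], [0.913, -0.408, 0.0]] units of 50mm: [ -0.5  -13.55  11.33]
[-68.  27.  -3.  88.   1.  65.  -5.]invalid input at $[0]: expected keys fingers, tx, ty, tz, turn
```

```bash
python3 -m jog '[{"fingers":1,"tx":-0.2,"ty":-0.5,"tz":0.84,"turn":0},{"fingers":1,"tx":-0.2,"ty":-0.5,"tz":0.84,"turn":0},{"fingers":1,"tx":0,"ty":-0.5,"tz":0.84,"turn":0},{"fingers":1,"tx":0,"ty":-0.5,"tz":0.84,"turn":0},{"fingers":1,"tx":0,"ty":-0.5,"tz":0.84,"turn":0},{"fingers":1,"tx":0,"ty":-0.5,"tz":0.84,"turn":0},{"fingers":1,"tx":0,"ty":-0.5,"tz":0.84,"turn":0},{"fingers":1,"tx":0,"ty":-0.5,"tz":0.84,"turn":0},{"fingers":1,"tx":0,"ty":-0.95,"tz":0.45,"turn":0},{"fingers":1,"tx":0,"ty":-0.95,"tz":0.45,"turn":0},{"fingers":1,"tx":0,"ty":-0.95,"tz":0.45,"turn":0},{"fingers":1,"tx":0,"ty":-0.95,"tz":0.45,"turn":0},{"fingers":1,"tx":0,"ty":-0.95,"tz":0.45,"turn":0}]'; python3 -c "
from h import *
print(plan([.516,-.234,.43])['qpos'].round(0))"
```

```text
t: 1.72
position: [0.5131, 0.0193, 0.4199]
eef_rot: [-115.7, 89.4, -139.2]
wrist_force: [-0.1, 0.1, 0.7]
gripper_width: 0.0871
t 1.725 pos [0.5131 0.0193 0.4199] F [-0.08  0.1   0.73] w 0.0871
tool axes xyz in world: [[-0.008, -0.007, -1.0], [0.399, 0.917, -0.009], [0.917, -0.399, -0.004]] units of 50mm: [-0.17 -4.62  2.08]
[-18.  11.  13. 109.  -2.  61.  62.]
```

```bash
python3 -m jog '[{"fingers":1,"tx":0,"ty":-0.92,"tz":0.42,"turn":0},{"fingers":1,"tx":0,"ty":-0.92,"tz":0.42,"turn":0},{"fingers":1,"tx":0,"ty":-0.92,"tz":0.42,"turn":0},{"fingers":1,"tx":0,"ty":-0.92,"tz":0.42,"turn":0},{"fingers":1,"tx":0,"ty":-0.92,"tz":0.42,"turn":0},{"fingers":1,"tx":0,"ty":0,"tz":0,"turn":0}]'; python3 -c "
from h import *
print(plan([.516,-.234,.295])['qpos'].round(0))"
```

```text
t: 2.48
position: [0.5143, -0.2461, 0.4202]
eef_rot: [-117.6, 89.3, -141.6]
wrist_force: [-0.2, 0.4, 0.3]
gripper_width: 0.087
t 2.475 pos [ 0.5143 -0.2461  0.4202] F [-0.25  0.39  0.32] w 0.087
tool axes xyz in world: [[-0.01, -0.008, -1.0], [0.406, 0.914, -0.011], [0.914, -0.406, -0.006]] units of 50mm: [ 2.5   0.26 -0.05]
[  4.  17.  22. 102.  -6.  63.  94.]
```

```bash
python3 -m jog '[{"fingers":1,"tx":0,"ty":0.28,"tz":-0.04,"turn":0},{"fingers":1,"tx":0.6,"ty":0,"tz":0,"turn":0},{"fingers":1,"tx":0.6,"ty":0,"tz":0,"turn":0},{"fingers":1,"tx":0.5,"ty":0,"tz":0,"turn":0},{"fingers":1,"tx":0.4,"ty":0,"tz":0,"turn":0},{"fingers":1,"tx":0.3,"ty":0,"tz":0,"turn":0},{"fingers":1,"tx":0,"ty":0,"tz":0,"turn":0}]'; python3 -c "
from h import *
print(plan([.518,-.233,.295])['qpos'].round(0))
im,d=vision.get_image('scene');cv2.imwrite('pics/s2.png',cv2.resize(im[60:240,90:270],None,fx=3,fy=3,interpolation=2))
"
```

```text
t: 3.35
position: [0.5212, -0.2161, 0.2957]
eef_rot: [-163.7, 89.5, 173.5]
wrist_force: [0.3, 0.0, -0.1]
gripper_width: 0.0871
t 3.35 pos [ 0.5212 -0.2161  0.2957] F [ 0.31  0.05 -0.05] w 0.0871
tool axes xyz in world: [[-0.009, 0.001, -1.0], [0.387, 0.922, -0.003], [0.922, -0.387, -0.009]] units of 50mm: [ 0.01 -0.34  0.07]
[  4.  24.  19. 110. -10.  48.  95.]
```

View pics/s2.png

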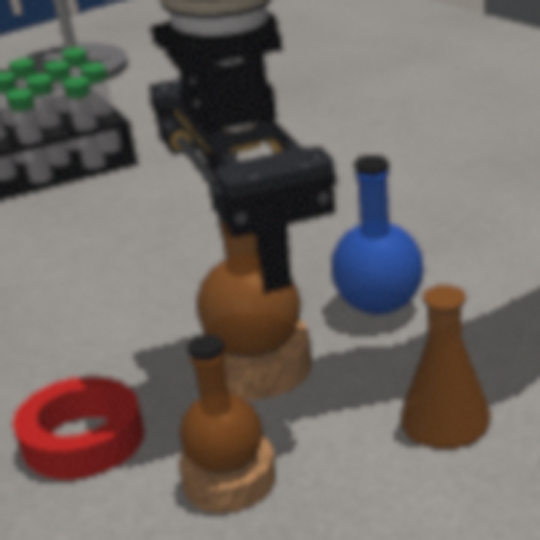

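The picture shows the open fingers straddling the flask's neck at crop (245,245). Nothing else touches the gripper. The TCP drifted about 18 mm in +y, so I'll correct that before closing.

```bash
python3 -m jog '[{"fingers":1,"tx":0,"ty":-0.3,"tz":0.08,"turn":0},{"fingers":1,"tx":0,"ty":0,"tz":0,"turn":0},{"fingers":1,"tx":0,"ty":0,"tz":0,"turn":0}]'; python3 -c "
from h import *
print(plan([.518,-.2345,.295])['qpos'].round(0))"
```

```text
t: 3.78
position: [0.5199, -0.2334, 0.2987]
eef_rot: [-144.0, 89.8, -166.9]
wrist_force: [0.5, 0.5, -0.2]
gripper_width: 0.087
t 3.775 pos [ 0.5199 -0.2334  0.2987] F [ 0.52  0.48 -0.2 ] w 0.087
tool axes xyz in world: [[-0.004, -0.001, -1.0], [0.388, 0.922, -0.002], [0.922, -0.388, -0.003]] units of 50mm: [ 0.07 -0.03 -0.03]
[  5.  24.  19. 109. -10.  48.  97.]
```

```bash
python3 -m jog '[{"fingers":1,"tx":0.07,"ty":-0.02,"tz":-0.03,"turn":0},{"fingers":0.5,"tx":0,"ty":0,"tz":0,"turn":0},{"fingers":0.2,"tx":0,"ty":0,"tz":0,"turn":0},{"fingers":0,"tx":0,"ty":0,"tz":0,"turn":0},{"fingers":0,"tx":0,"ty":0,"tz":0,"turn":0},{"fingers":0,"tx":0,"ty":0,"tz":0,"turn":0},{"fingers":0,"tx":0,"ty":0,"tz":0,"turn":0}]' 35; python3 -c "
from h import *
print(plan([.518,-.2345,.295])['torque'].round(2))"
```

```text
t: 4.65
position: [0.5181, -0.2336, 0.2953]
eef_rot: [-144.6, 89.8, -167.4]
wrist_force: [-0.9, 0.4, 0.1]
gripper_width: 0.0348
t 4.65 pos [ 0.5181 -0.2336  0.2953] F [-0.86  0.45  0.15] w 0.0348
tool axes xyz in world: [[-0.003, -0.001, -1.0], [0.388, 0.922, -0.002], [0.922, -0.388, -0.003]] units of 50mm: [ 0.01 -0.02  0.01]
[ 0.   -0.01  0.01]
```

```bash
python3 -m jog '[{"fingers":0,"tx":0,"ty":0,"tz":0,"turn":0},{"fingers":0,"tx":0,"ty":0,"tz":0,"turn":0},{"fingers":0,"tx":0,"ty":0,"tz":0,"turn":0}]' 35; python3 -c "
from h import *
print(plan([.518,-.2345,.295])['torque'].round(2))"
```

```text
t: 5.03
position: [0.5179, -0.2338, 0.2952]
eef_rot: [-141.6, 89.8, -164.5]
wrist_force: [-0.5, -0.9, -0.5]
gripper_width: 0.0288
t 5.025 pos [ 0.5179 -0.2338  0.2952] F [-0.5  -0.93 -0.52] w 0.0288
tool axes xyz in world: [[-0.003, -0.001, -1.0], [0.388, 0.922, -0.002], [0.922, -0.388, -0.003]] units of 50mm: [ 0.   -0.01  0.01]
[-0.05  0.04  0.04]
```

Not at 26 mm yet, so I'll give it more closing rows and then a small lift.

```bash
python3 -m jog '[{"fingers":0,"tx":0,"ty":0,"tz":0,"turn":0},{"fingers":0,"tx":0,"ty":0,"tz":0,"turn":0},{"fingers":0,"tx":0,"ty":0,"tz":0,"turn":0},{"fingers":0,"tx":0,"ty":0,"tz":0,"turn":0}]' 35; python3 -c "
from h import *
print(plan([.518,-.2345,.295])['torque'].round(2))"
```

```text
t: 5.52
position: [0.5179, -0.2338, 0.2952]
eef_rot: [-141.5, 89.8, -164.3]
wrist_force: [0.4, 0.2, -0.4]
gripper_width: 0.0285
t 5.525 pos [ 0.5179 -0.2338  0.2952] F [ 0.45  0.19 -0.44] w 0.0285
tool axes xyz in world: [[-0.003, -0.001, -1.0], [0.388, 0.922, -0.002], [0.922, -0.388, -0.003]] units of 50mm: [ 0.   -0.01  0.01]
[-0.06 -0.02  0.01]
```

```bash
python3 -m jog '[{"fingers":0,"tx":-0.2,"ty":0,"tz":0,"turn":0},{"fingers":0,"tx":-0.4,"ty":0,"tz":0,"turn":0},{"fingers":0,"tx":-0.5,"ty":0,"tz":0,"turn":0},{"fingers":0,"tx":-0.5,"ty":0,"tz":0,"turn":0},{"fingers":0,"tx":-0.5,"ty":0,"tz":0,"turn":0},{"fingers":0,"tx":-0.4,"ty":0,"tz":0,"turn":0},{"fingers":0,"tx":-0.2,"ty":0,"tz":0,"turn":0},{"fingers":0,"tx":0,"ty":0,"tz":0,"turn":0}]' 35; python3 -c "
from h import *
plan([.523,.27,.436])
im,d=vision.get_image('scene');cv2.imwrite('pics/s3.png',cv2.resize(im[20:240,80:300],None,fx=2.5,fy=2.5,interpolation=2))
"
```

```text
t: 6.52
position: [0.5175, -0.233, 0.4363]
eef_rot: [-164.0, 89.7, 173.2]
wrist_force: [0.7, 0.8, -3.0]
gripper_width: 0.0286
t 6.525 pos [ 0.5175 -0.233   0.4363] F [ 0.71  0.81 -2.99] w 0.0286
tool axes xyz in world: [[-0.005, 0.001, -1.0], [0.388, 0.922, -0.001], [0.922, -0.388, -0.005]] units of 50mm: [ 0.01  9.31 -3.8 ]
```

View pics/s3.png

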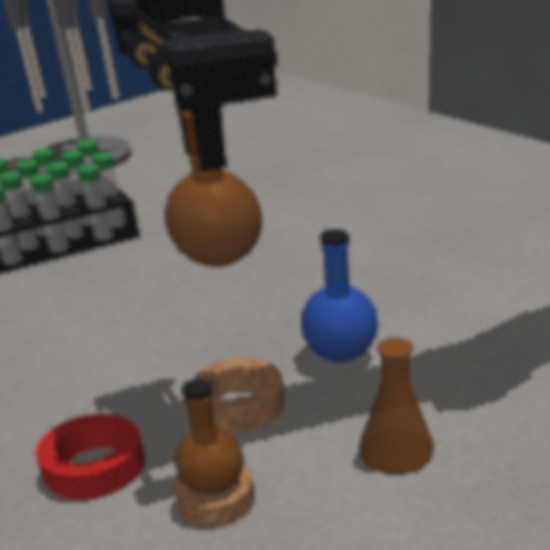

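The flask hangs free of its cork with the bulb at crop (213,217), and the other glassware is untouched. The wrist carries about 3 N. Next is the transfer to the mixer.

```bash
python3 -m jog '[{"fingers":0,"tx":-0.1,"ty":0.3,"tz":-0.12,"turn":0},{"fingers":0,"tx":0,"ty":0.5,"tz":-0.2,"turn":0},{"fingers":0,"tx":0,"ty":0.7,"tz":-0.29,"turn":0},{"fingers":0,"tx":0,"ty":0.7,"tz":-0.29,"turn":0},{"fingers":0,"tx":0,"ty":0.7,"tz":-0.29,"turn":0},{"fingers":0,"tx":0,"ty":0.7,"tz":-0.29,"turn":0},{"fingers":0,"tx":0,"ty":0.7,"tz":-0.29,"turn":0},{"fingers":0,"tx":0,"ty":0.7,"tz":-0.29,"turn":0},{"fingers":0,"tx":0,"ty":0.7,"tz":-0.29,"turn":0},{"fingers":0,"tx":0,"ty":0.7,"tz":-0.29,"turn":0},{"fingers":0,"tx":0,"ty":0.7,"tz":-0.29,"turn":0},{"fingers":0,"tx":0,"ty":0.7,"tz":-0.29,"turn":0},{"fingers":0,"tx":0,"ty":0.6,"tz":-0.25,"turn":0},{"fingers":0,"tx":0,"ty":0.4,"tz":-0.16,"turn":0},{"fingers":0,"tx":0,"ty":0.2,"tz":-0.08,"turn":0},{"fingers":0,"tx":0,"ty":0,"tz":0,"turn":0},{"fingers":0,"tx":0,"ty":0,"tz":0,"turn":0}]' 35; python3 - <<'E'
from h import *
plan([.523,.27,.43])
E
```

```text
t: 8.7
position: [0.5111, 0.2832, 0.4334]
eef_rot: [-158.2, 88.4, 179.5]
wrist_force: [0.2, -0.5, -1.7]
gripper_width: 0.0288
t 8.7 pos [0.5111 0.2832 0.4334] F [ 0.22 -0.52 -1.72] w 0.0288
tool axes xyz in world: [[-0.028, 0.0, -1.0], [0.378, 0.926, -0.011], [0.925, -0.378, -0.026]] units of 50mm: [ 0.06 -0.15  0.32]
```

```bash
cat >> h.py <<'E'
def bulb():
    o=bot.observe(); res=[]
    g=R.from_euler('xyz',o["eef_rot"],degrees=True).apply([.234,0,0])+o["position"]
    for n in("scene","top"):
        im,d=vision.get_image(n); K,k1,p,Rm=cal(n)
        q=Rm.T@(g-p); s=np.array([q[0],-q[1]])/-q[2]; s*=1+k1*(s@s); u,v=K[0,0]*s[0]+K[0,2],K[1,1]*s[1]+K[1,2]
        hsv=cv2.cvtColor(im,cv2.COLOR_BGR2HSV); m=cv2.inRange(hsv,(3,110,30),(18,255,255))
        yy,xx=np.mgrid[:384,:512]; m[np.hypot(xx-u,yy-v)>60]=0
        print(n,"expected px",round(u),round(v),"mask",cv2.countNonZero(m))
        ys,xs=np.nonzero((m>0)&(d>0)); P=np.array([atdepth(n,x,y,d[y,x]) for x,y in zip(xs,ys)]); f=None
        if len(P)>30:
            from scipy.optimize import least_squares
            P=P[np.linalg.norm(P-g,axis=1)<.06]
            f=least_squares(lambda c:np.linalg.norm(P-c,axis=1)-.042,g,loss='soft_l1',f_scale=.002); print("  bulb centre",f.x.round(4),"from TCP expected",g.round(4),len(P),"rms",np.sqrt(np.mean(f.fun**2)).round(4))
        cv2.imwrite(f"pics/{n}_b{o['t']:.2f}.png",im)
E
python3 -c "
from h import *
bulb()"
```

```text
scene expected px 403 199 mask 2974
  bulb centre [0.5027 0.2838 0.2004] from TCP expected [0.5044 0.2833 0.1995] 2525 rms 0.0029
top expected px 96 193 mask 15
```

```bash
python3 -m jog '[{"fingers":0,"tx":0,"ty":-0.05,"tz":0.25,"turn":0},{"fingers":0,"tx":0,"ty":-0.05,"tz":0.25,"turn":0},{"fingers":0,"tx":0.3,"ty":0,"tz":0,"turn":0},{"fingers":0,"tx":0.3,"ty":0,"tz":0,"turn":0},{"fingers":0,"tx":0.2,"ty":0,"tz":0,"turn":0},{"fingers":0,"tx":0.1,"ty":0,"tz":0,"turn":0},{"fingers":0,"tx":0,"ty":0,"tz":0,"turn":0}]' 35; python3 -c "
from h import *
plan([.523,.27,.36]);bulb()"
```

```text
t: 9.68
position: [0.5328, 0.2659, 0.3835]
eef_rot: [-155.5, 88.3, -178.0]
wrist_force: [0.1, 0.6, -1.0]
gripper_width: 0.029
t 9.675 pos [0.5328 0.2659 0.3835] F [ 0.11  0.57 -1.03] w 0.029
tool axes xyz in world: [[-0.03, -0.001, -1.0], [0.381, 0.924, -0.013], [0.924, -0.382, -0.028]] units of 50mm: [ 0.48  0.01 -0.2 ]
scene expected px 378 226 mask 2515
  bulb centre [0.5239 0.266  0.1504] from TCP expected [0.5257 0.2656 0.1496] 2158 rms 0.0029
top expected px 114 185 mask 12
```

```bash
python3 -m jog '[{"fingers":0,"tx":0.1,"ty":0.08,"tz":-0.04,"turn":0},{"fingers":0,"tx":0.1,"ty":0,"tz":0,"turn":0},{"fingers":0,"tx":0,"ty":0,"tz":0,"turn":0}]' 35; python3 -c "
from h import *
plan([.523,.27,.36]);bulb()
import glob
f=sorted(glob.glob('pics/scene_b*'),key=lambda s:float(s[13:-4]))[-1];cv2.imwrite('pics/s4.png',cv2.resize(cv2.imread(f)[150:330,290:460],None,fx=3.3,fy=3.3,interpolation=2))"
```

```text
t: 10.15
position: [0.5324, 0.2711, 0.3745]
eef_rot: [-159.1, 88.4, 178.5]
wrist_force: [-0.5, 0.0, -1.2]
gripper_width: 0.0288
t 10.15 pos [0.5324 0.2711 0.3745] F [-0.51  0.   -1.18] w 0.0288
tool axes xyz in world: [[-0.027, 0.001, -1.0], [0.381, 0.924, -0.01], [0.924, -0.381, -0.026]] units of 50mm: [ 0.3  -0.09 -0.16]
scene expected px 380 232 mask 2518
  bulb centre [0.5242 0.2716 0.1414] from TCP expected [0.526  0.2713 0.1406] 2160 rms 0.0029
top expected px 113 185 mask 12
```

View pics/s4.png

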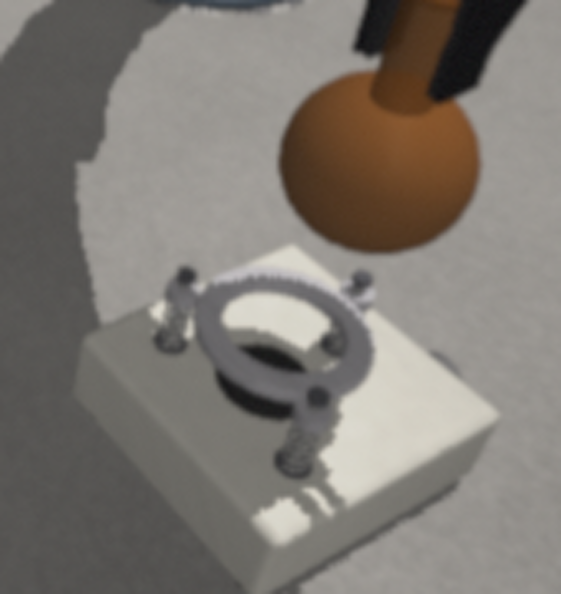

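That crop was the wrong one: it's the t=8.70 frame, before the lateral shift, because my filename sort was off. It shows the flask high and off the ring at crop (380,160). I'll view the current frame.

```bash
ls pics | grep scene_b; python3 -c "
import cv2
cv2.imwrite('pics/s5.png',cv2.resize(cv2.imread('pics/scene_b10.15.png')[150:330,290:460],None,fx=3.3,fy=3.3,interpolation=2))"
```

```text
scene_b10.15.png
scene_b8.70.png
scene_b9.68.png
```

View pics/s5.png

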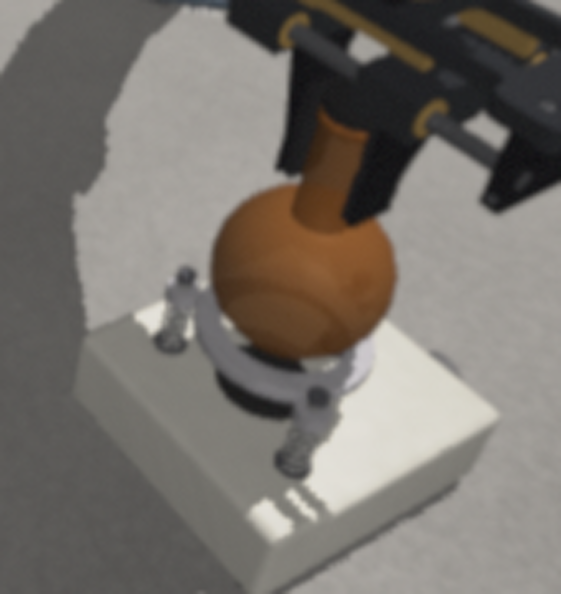

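The current frame shows the bulb at crop (305,270), centred over the ring and inside the posts. Now I'll lower it to contact and press in small steps.

```bash
python3 -m jog '[{"fingers":0,"tx":0.12,"ty":0,"tz":-0.01,"turn":0},{"fingers":0,"tx":0.1,"ty":0,"tz":0,"turn":0},{"fingers":0,"tx":0.1,"ty":0,"tz":0,"turn":0},{"fingers":0,"tx":0,"ty":0,"tz":0,"turn":0},{"fingers":0,"tx":0,"ty":0,"tz":0,"turn":0}]' 45; python3 -c "
from h import *
plan([.532,.271,.343]);bulb()"
```

```text
t: 10.88
position: [0.532, 0.2713, 0.3605]
eef_rot: [-163.4, 88.6, 174.2]
wrist_force: [-2.1, -1.7, 4.3]
gripper_width: 0.0286
t 10.875 pos [0.532  0.2713 0.3605] F [-2.06 -1.75  4.32] w 0.0286
tool axes xyz in world: [[-0.025, 0.003, -1.0], [0.382, 0.924, -0.007], [0.924, -0.382, -0.024]] units of 50mm: [ 0.35 -0.    0.01]
scene expected px 378 238 mask 2401
  bulb centre [0.5239 0.2721 0.1274] from TCP expected [0.5262 0.2719 0.1266] 2064 rms 0.0029
top expected px 115 186 mask 20
```

```bash
python3 -m jog '[{"fingers":0,"tx":0.1,"ty":-0.04,"tz":-0.02,"turn":0},{"fingers":0,"tx":0.1,"ty":0,"tz":0,"turn":0},{"fingers":0,"tx":0.08,"ty":0,"tz":0,"turn":0},{"fingers":0,"tx":0,"ty":0,"tz":0,"turn":0},{"fingers":0,"tx":0,"ty":0,"tz":0,"turn":0}]' 45; python3 -c "
from h import *
plan([.532,.271,.343]);bulb()"
```

```text
t: 11.6
position: [0.5304, 0.2701, 0.3497]
eef_rot: [-170.4, 88.7, 167.2]
wrist_force: [-2.4, -1.0, 7.7]
gripper_width: 0.0288
t 11.6 pos [0.5304 0.2701 0.3497] F [-2.42 -1.04  7.69] w 0.0288
tool axes xyz in world: [[-0.022, 0.005, -1.0], [0.382, 0.924, -0.004], [0.924, -0.382, -0.022]] units of 50mm: [0.13 0.03 0.03]
scene expected px 376 243 mask 2291
  bulb centre [0.5208 0.272  0.1167] from TCP expected [0.5253 0.2712 0.1158] 1985 rms 0.003
top expected px 117 187 mask 17
```

```bash
python3 -m jog '[{"fingers":0,"tx":0.05,"ty":-0.03,"tz":-0.06,"turn":0},{"fingers":0,"tx":0.05,"ty":0,"tz":0,"turn":0},{"fingers":0,"tx":0,"ty":0,"tz":0,"turn":0},{"fingers":0,"tx":0,"ty":0,"tz":0,"turn":0}]' 45; python3 -c "
from h import *
plan([.529,.271,.344]);bulb()"
```

```text
t: 12.2
position: [0.5288, 0.2695, 0.3494]
eef_rot: [174.0, 89.1, 151.5]
wrist_force: [-3.2, -1.6, 7.4]
gripper_width: 0.0286
t 12.2 pos [0.5288 0.2695 0.3494] F [-3.18 -1.65  7.41] w 0.0286
tool axes xyz in world: [[-0.014, 0.008, -1.0], [0.382, 0.924, 0.002], [0.924, -0.382, -0.016]] units of 50mm: [ 0.11  0.03 -0.01]
scene expected px 376 243 mask 2294
  bulb centre [0.5208 0.272  0.1163] from TCP expected [0.5255 0.2712 0.1154] 1989 rms 0.003
top expected px 117 187 mask 10
```

```bash
python3 -m jog '[{"fingers":0,"tx":0.12,"ty":-0.02,"tz":-0.06,"turn":0},{"fingers":0,"tx":0.12,"ty":0,"tz":-0.03,"turn":0},{"fingers":0,"tx":0.05,"ty":0,"tz":0,"turn":0}]' 45; python3 -c "
from h import *
plan([.529,.271,.344]);bulb()"
```

```text
t: 12.68
position: [0.5275, 0.2691, 0.3428]
eef_rot: [120.8, 89.4, 98.3]
wrist_force: [-5.5, -4.0, 16.1]
gripper_width: 0.0285
t 12.675 pos [0.5275 0.2691 0.3428] F [-5.5  -4.02 16.13] w 0.0285
tool axes xyz in world: [[-0.001, 0.01, -1.0], [0.384, 0.923, 0.009], [0.923, -0.384, -0.005]] units of 50mm: [-0.02  0.05  0.01]
scene expected px 375 246 mask 2230
  bulb centre [0.521  0.2721 0.1098] from TCP expected [0.5272 0.2715 0.1088] 1931 rms 0.003
top expected px 118 187 mask 13
```

```bash
python3 -m jog '[{"fingers":0,"tx":-0.02,"ty":-0.06,"tz":-0.06,"turn":0},{"fingers":0,"tx":0,"ty":-0.02,"tz":-0.06,"turn":0},{"fingers":0,"tx":0,"ty":0,"tz":0,"turn":0},{"fingers":0,"tx":0,"ty":0,"tz":0,"turn":0}]' 45; python3 -c "
from h import *
plan([.525,.271,.345]);bulb()
im=cv2.imread('pics/scene_b%.2f.png'%bot.observe()['t']) if 0 else None
import glob,os
f=max(glob.glob('pics/scene_b*'),key=os.path.getmtime);print(f);cv2.imwrite('pics/s6.png',cv2.resize(cv2.imread(f)[150:330,290:460],None,fx=3.3,fy=3.3,interpolation=2))"
```

```text
t: 13.28
position: [0.5234, 0.2674, 0.3504]
eef_rot: [75.4, 88.9, 52.8]
wrist_force: [-2.9, -1.3, 7.6]
gripper_width: 0.0286
t 13.275 pos [0.5234 0.2674 0.3504] F [-2.87 -1.34  7.65] w 0.0286
tool axes xyz in world: [[0.012, 0.016, -1.0], [0.385, 0.923, 0.019], [0.923, -0.385, 0.005]] units of 50mm: [0.11 0.08 0.  ]
scene expected px 376 243 mask 2304
  bulb centre [0.5208 0.272  0.1172] from TCP expected [0.5262 0.2711 0.1164] 2004 rms 0.0029
top expected px 117 187 mask 7
pics/scene_b13.28.png
```

View pics/s6.png

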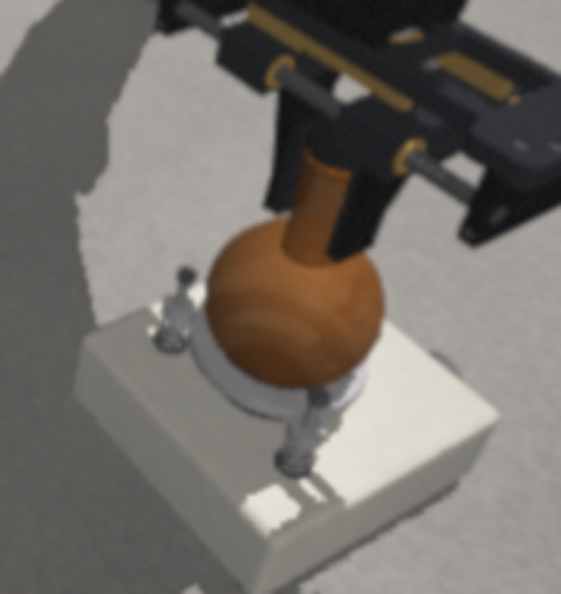

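```bash
python3 -m jog '[{"fingers":0,"tx":0.1,"ty":0,"tz":0,"turn":0},{"fingers":0,"tx":0.08,"ty":0,"tz":0,"turn":0},{"fingers":0,"tx":0.04,"ty":0,"tz":0,"turn":0}]' 45; python3 -c "
from h import *
plan([.525,.271,.345]);bulb();plan([.525,.271,.345])"
```

```text
t: 13.75
position: [0.5237, 0.2673, 0.3428]
eef_rot: [73.6, 88.8, 51.0]
wrist_force: [-4.5, -2.3, 15.3]
gripper_width: 0.0284
t 13.75 pos [0.5237 0.2673 0.3428] F [-4.47 -2.29 15.32] w 0.0284
tool axes xyz in world: [[0.013, 0.016, -1.0], [0.384, 0.923, 0.02], [0.923, -0.385, 0.006]] units of 50mm: [-0.04  0.08 -0.  ]
scene expected px 375 246 mask 2247
  bulb centre [0.5209 0.272  0.1098] from TCP expected [0.5268 0.2711 0.1089] 1944 rms 0.003
top expected px 118 187 mask 3
t 13.85 pos [0.5238 0.2672 0.3429] F [-3.35 -1.93 12.3 ] w 0.0286
tool axes xyz in world: [[0.013, 0.016, -1.0], [0.384, 0.923, 0.02], [0.923, -0.385, 0.006]] units of 50mm: [-0.04  0.08 -0.01]
```

At the hard stop now (12–15 N). I'll ease off slightly so the ring sits just above it.

```bash
python3 -m jog '[{"fingers":0,"tx":0.02,"ty":0,"tz":0,"turn":0},{"fingers":0,"tx":0.02,"ty":0,"tz":0,"turn":0}]' 45; python3 -c "
from h import *
plan([.525,.271,.345]);bulb();plan([.525,.271,.345])"
```

```text
t: 14.1
position: [0.5238, 0.2671, 0.3434]
eef_rot: [73.1, 88.7, 50.5]
wrist_force: [-3.2, -1.3, 10.8]
gripper_width: 0.0287
t 14.1 pos [0.5238 0.2671 0.3434] F [-3.21 -1.31 10.77] w 0.0287
tool axes xyz in world: [[0.014, 0.017, -1.0], [0.385, 0.923, 0.021], [0.923, -0.385, 0.006]] units of 50mm: [-0.03  0.08 -0.01]
scene expected px 375 246 mask 2254
  bulb centre [0.5209 0.2721 0.1104] from TCP expected [0.527  0.271  0.1095] 1942 rms 0.003
top expected px 118 187 mask 3
t 14.2 pos [0.5237 0.2671 0.3434] F [-3.88 -2.09 10.48] w 0.0284
tool axes xyz in world: [[0.014, 0.017, -1.0], [0.384, 0.923, 0.021], [0.923, -0.385, 0.006]] units of 50mm: [-0.03  0.08 -0.01]
```

```bash
python3 -m jog '[{"fingers":0,"tx":0.01,"ty":0,"tz":0,"turn":0},{"fingers":0,"tx":0.015,"ty":0,"tz":0,"turn":0}]' 45; python3 -c "
from h import *
plan([.525,.271,.345]);bulb();[vision.get_image('top') for _ in range(10)];plan([.525,.271,.345]);bulb()
import glob,os
f=max(glob.glob('pics/scene_b*'),key=os.path.getmtime);im=cv2.imread(f);cv2.imwrite('pics/s7.png',im)"
```

```text
t: 14.45
position: [0.5237, 0.267, 0.3445]
eef_rot: [73.3, 88.7, 50.7]
wrist_force: [-2.7, -1.7, 9.7]
gripper_width: 0.0285
t 14.45 pos [0.5237 0.267  0.3445] F [-2.69 -1.67  9.71] w 0.0285
tool axes xyz in world: [[0.014, 0.017, -1.0], [0.384, 0.923, 0.022], [0.923, -0.385, 0.006]] units of 50mm: [-0.01  0.08 -0.01]
scene expected px 375 245 mask 2261
  bulb centre [0.5209 0.2721 0.1114] from TCP expected [0.527  0.271  0.1106] 1958 rms 0.003
top expected px 117 187 mask 2
t 15.05 pos [0.5237 0.267  0.3445] F [-3.04 -2.29  9.38] w 0.0287
tool axes xyz in world: [[0.014, 0.017, -1.0], [0.384, 0.923, 0.021], [0.923, -0.385, 0.006]] units of 50mm: [-0.01  0.08 -0.01]
scene expected px 375 245 mask 2257
  bulb centre [0.5209 0.272  0.1113] from TCP expected [0.527  0.271  0.1105] 1961 rms 0.0031
top expected px 118 187 mask 4
```

View pics/s7.png

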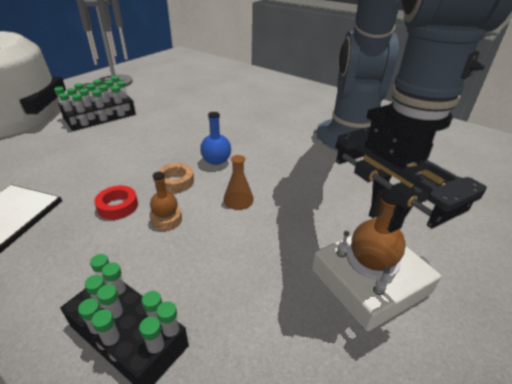

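The last view shows the flask in the ring at (378,245) with the fingers on the neck. The other glassware hasn't moved and the cork at (175,178) is empty. Over 0.6 s the pose held to 0.1 mm with a vertical force of about 9.5 N, so I'm handing it in.

```bash
python3 -c "
from rig import bot
print(bot.finish_job())"
```

```text
the job is handed in; nothing more can be done
None
```

I lifted the larger brown flask out of its cork, seated it in the mixer's sprung ring and pressed it down by its neck. I handed the job in at about 15 s of the 35 s limit, with the grip and push still on.

- **Ring travel:** the last check put the ring about 18.4 mm down out of 20 mm. The push was about 9.5 N, and the pose held to 0.1 mm over the last 0.6 s.
- **Hard stop:** on the way down I touched the stop twice, at about 16 N and 15 N, and once eased up to about 12 mm of travel before pressing again to the final depth. All of this was well under the force limits.
- **Upright:** the flask may lean an estimated 2–4°. The camera's bulb position and the one worked out from the arm differ by about 6 mm in x, and a side load of 3–4 N remained.
- **Top camera:** the gripper blocked its view, so the bulb position comes from the scene camera and the arm pose only.
- **Other glassware:** nothing else appears to have moved in the final picture.

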